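# Close and lock the jaw of a circuit-board holder through its L-shaped slot

### The arm

A 6-joint arm with a two-finger parallel gripper is mounted at the origin on the work surface. World frame = base frame: x ahead of the robot, y to its left, z up, the work surface at z = 0. Lengths are in m, angles in rad, forces in N, time in s.
With the tool pointing down it reaches from about 0.35 to 0.775 m from the base axis. Payload 7.3 kg.
Tool frame: the origin (TCP) lies midway between the tips of the shut fingers; the grasp point (between the pads) lies grasp_offset behind it (grasp_offset is the distance from the TCP to the grasp point, in m); z points along the fingers, y is the line along which they close (so a half turn about z gives the same grasp; the last joint's range is limited). The gripper opens to 92 mm and grips with 3 to 60 N. Pads are 19 mm wide; open, the fingers measure 130 mm over their backs; the gripper's body (75 mm by 190 mm) begins 47 mm behind the grasp point.
Start: joints at [-1.412, 0.342, 1.524, -0, 1.275, -0.146], TCP at [0.158, -0.501, 0.227] pointing down, gripper open.
Joint ranges: [-2.53, 2.53], [-0.77, 2.02], [0.04, 2.7], [-1, 4.14], [0.28, 2.66], [-3.11, 3.11]. Speed limits (rad/s): [2.57, 2.57, 3.14, 3.14, 3.14, 3.14].

### API

Orientations are given as [roll, pitch, yaw] about the fixed x, y, z axes, in that order (R = Rz(yaw) Ry(pitch) Rx(roll)).
In Python, from cell import * gives the robot as it stands.
- The arm moves only by the tool step_arm, never from a script. Its argument "plan" is a list of rows, each a list of 5 numbers: the closure, from -1 (fully open) to 1 (shut), then the shift along the tool's x, y, z in m, then the turn about the tool's z in rad. In form: [[hand, x, y, z, twist], ...]. A call has 1 to 20 rows; each row is the pose to reach, as a shift and turn from the pose commanded when the call began, along the tool's axes at that moment; what a row does not reach only later rows make up. A row lasts 1/8 s, in which the tool goes at most 62.5 mm and 10.7 degrees, less where a joint would pass 70% of its speed; a pose out of reach is approached as far as the arm can. A call with a gripper value outside its range is refused whole. The fingers move at their own pace and stop on an object; "grip_force" is the grip in N (left out, the last holds). Time passes only in rows, so rows that repeat a pose let the fingers close. It gives the time, the measured TCP pose, the force, the opening and the grip force at its end, in the units of the state.
- observe(): the state, without advancing time (a new reading comes with each control period).
- read_camera(name): name is "scene" or "side" or "wrist"; returns a dict with "img" (480x640x3 uint8, red, green, blue), "range_z" (480x640 float32, m along the optical axis (not along the pixel's ray), 0 where there is no reading), "fx", "fy", "cx", "cy" (pixels), "R" (3x3) and "t" (3): a world point X has camera coordinates R X + t; the wrist camera has in their place "T_tool_cam" (4x4, takes a point from camera to tool coordinates, whose origin is the TCP and whose axes are the flange's). Camera axes: x right, y down, z forward; pixel columns grow to the right and rows downward; lengths in m; the calibration is good to about 2 mm. A picture is of the moment at which its call begins: read the wrist's pose just before it.
- hand_in(): hands the job in; it is judged then, once.
The state is a dict: "time": time; "qpos": joint angles; "qvel": joint speeds; "joint_efforts": joint torques, N m; "tool_pos": TCP position; "tool_rot": TCP orientation; "contact_force": force on the tool from outside, world axes, zero at the start; "torque": the same for the moment, N m; "opening": finger opening in m; "grip_force": force on a finger pad.
Only numpy, scipy, OpenCV 4.12 (cv2) and the standard library are available. Lean on these libraries where they do the work, as an engineer would, in place of code of your own. Each camera call takes 0.05 s, during which the arm holds its last target. There are 200 camera calls.

### The job

Close the sliding jaw of the board holder onto the circuit board and lock it: with a fingertip, push the black knob along the long leg of the L-shaped slot to the corner, then push it sideways to the very end of the short leg. Only push the knob, do not lift it, leave everything else on the bench where it is, and finish with the hand clear.

Things in the scene. Friction and masses are not known exactly. Their poses are not given: they have to be found in the camera images.
- holder: Board holder, fixed (mm): black bed x -100..220, y -80..85, 8 mm high; grey slotted plate x -100..65, full width, flat top 24 mm above the bench (only knob and spare cap on it); circuit board x 141..203, parts up to 41 mm high; a jaw slides between. Origin on the bench; x along the bed from slotted plate to circuit board (away from the robot, turned up to 0.4 rad either way), y left, z up.
- slot_start (a point): Near end of the long leg of the L slot: pin centre with the jaw fully open, at plate-top height, (-45, 0, 24) mm in the holder's frame. The slot is 14 mm wide, the steel pin in it 10 mm in diameter.
- slot_corner (a point): Corner of the L slot: pin centre at the end of the long leg, (15, 0, 24) mm in the holder's frame; the long leg is 60 mm long.
- slot_end (a point): Closed end of the short leg of the L slot: pin centre when locked, (15, 40, 24) mm in the holder's frame; the short leg is 40 mm long and runs to the holder's +y (left).
- knob_mid (a point): Centre of the knob, half-way up, on the pin's axis, 38.5 mm above the bench. Black upright plastic cone, 26 mm tall (25.5 to 51.5 mm above the bench), 25 mm in diameter for its lowest 4 mm, tapering to 19 mm at the top. It rides over the flat plate as the slot guides its pin.
- jaw (a joint): How far the jaw, pin and knob have moved along the holder's +x (m): 0 fully open, 0.06 at the corner with the jaw against the circuit board. It starts between 0 and 0.025. Rubbing friction about 2 N, no spring: it stays where it is left.
- pin (a joint): How far pin and knob have moved sideways along the holder's +y (m): 0 in the long leg, 0.04 at the end of the short leg. The slot walls let it move (more than about 2 mm) only at the corner. Rubbing friction about 1.2 N, no spring.
- knob (a joint): How far the knob is pulled up on its pin (m): 0 down (held down by its weight and a light spring), at most 0.012. It must stay down.
- spare_cap: Bystander: loose black knob cap standing on the grey plate near its left near corner, 18 mm in diameter, 16 mm tall. Origin at the centre of its underside.
- flux_jar: Bystander: small closed jar standing on the bench at the left of the holder, 44 mm in diameter, 45 mm tall. Origin at the centre of its underside.
- brush: Bystander: cleaning brush lying on the bench to the right, 200 mm long. Origin half-way along it, on the bench.
- screwdriver: Bystander: screwdriver lying on the bench to the left, 170 mm long. Origin half-way along it, on the bench.
- parts_tin: Bystander: open aluminium tin, 64 mm in diameter, 30 mm tall, at one side of the holder. Origin at the centre of its underside.
- solder_spool: Bystander: solder spool standing on end, 52 mm in diameter, 40 mm tall, at one side of the holder. Origin at the centre of its underside.
- alcohol_bottle: Bystander: white bottle, 48 mm in diameter, 110 mm tall. Origin at the centre of its underside.

How it is judged:
On the way, in this order (a step that is already met when the one before it is completed fails the run):
1. the knob has been pushed along the long leg to the corner (value of joint jaw above 0.055 m and value of joint pin below 0.03 m), for 0.05 s.
2. the knob has been pushed sideways to the end of the short leg (value of joint pin above 0.036 m), for 0.2 s.
At the end, for the whole second after the job is handed in: The pin is at rest within 4 mm of the closed end of the short leg, the jaw within 5 mm of fully closed, and the knob down on its pin (within 2 mm) (value of joint jaw above 0.055 m and value of joint pin above 0.036 m and value of joint knob below 0.002 m and velocity of joint jaw between -0.005 and 0.005 m/s and velocity of joint pin between -0.005 and 0.005 m/s); the robot touches nothing.
It fails at once if the knob is lifted more than 5 mm on its pin (value of joint knob above 0.005 m).
It fails at once if something else on the bench is moved by more than 20 mm (distance of any of spare_cap, flux_jar, brush, screwdriver, parts_tin, solder_spool, alcohol_bottle from where it was at the start of the episode above 0.02 m).
It also fails if it takes over 40 s, if anything falls off the work surface, if the arm or the gripper's body presses on something with over 40 N, if the wrist force passes 120 N, or if a joint passes its speed limit or range.

## Working session

There is one attempt and no reset: what is moved stays moved. The work goes in short steps, Python scripts to look and compute and a tool call to move; the robot and the scene stay as the last step left them, time stands still between calls to the robot, and variables do not carry over. Pictures are saved under pics/ and viewed, at most 10 in all, crops included, and the job is handed in when it is done.

Besides the shell and the picture viewer there is one more tool, called after "Emit:" as a command line: name --pt "numbers of a row" for each row, then --argument value for the rest. step_arm: Moves the arm, as the interface text tells. Its arguments: {"type":"object","properties":{"plan":{"type":"array","items":{"type":"array","items":{"type":"number"}}},"grip_force":{"type":"number"}},"required":["plan"]}

```bash
mkdir -p pics; python3 - <<'E'
from cell import *
import cv2
s=observe();print(s['time'],s['tool_pos'],s['tool_rot'])
for n in("scene","side"):
    c=read_camera(n);cv2.imwrite(f"pics/{n}0.png",c["img"][:,:,::-1])
    print(n,c['R'],c['t'],c['fx'])
E
```

```text
0.0 [ 0.15753119 -0.50038881  0.2260471 ] [-3.14007723e+00 -2.18288039e-04  3.04870742e-01]
scene [[ 0.77239329  0.63513519 -0.00344878]
 [ 0.54603628 -0.66679335 -0.50717947]
 [-0.32442715  0.38985886 -0.86183357]] [-0.39072885 -0.25294423  1.54608547] 506.10194133948875
side [[-0.99964946 -0.02640863  0.00187965]
 [-0.01661459  0.57046842 -0.82115147]
 [ 0.02061321 -0.82089486 -0.57070722]] [0.49176261 0.08579224 1.24156596] 513.5158018337722
```

View pics/scene0.png

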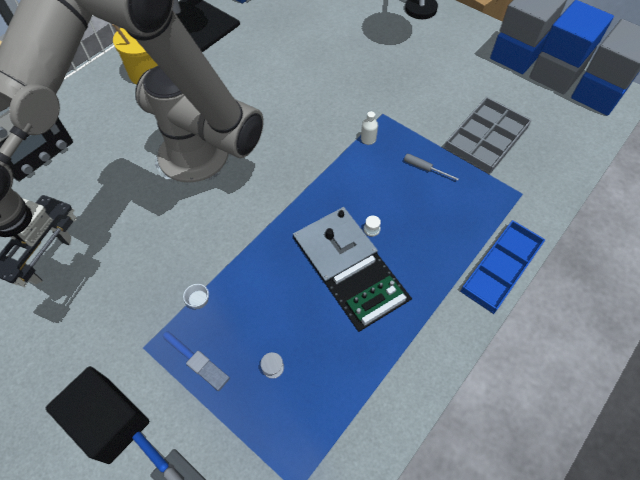

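View pics/side0.png

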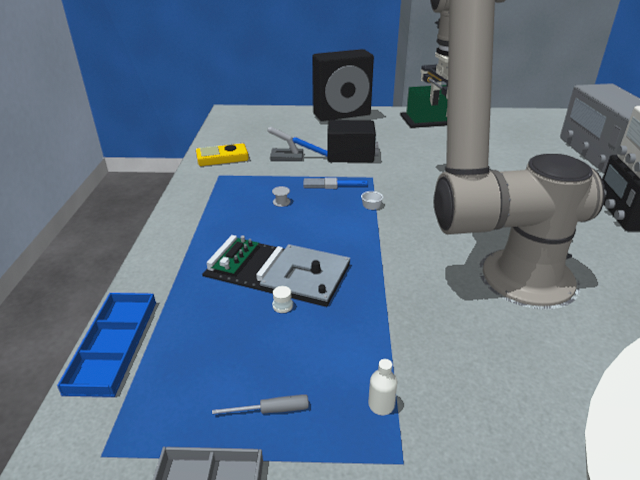

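The scene camera shows the knob at about (329,234), the cap at (341,213), the jar at (373,226) and the circuit board near (375,300). In the side camera the knob is at (315,267). I'll enlarge both.

```bash
python3 - <<'E'
import cv2
a=cv2.imread("pics/scene0.png")[200:335,285:420];b=cv2.imread("pics/side0.png")[228:318,195:360]
cv2.imwrite("pics/a.png",cv2.resize(a,None,fx=4.4,fy=4.4,interpolation=cv2.INTER_CUBIC))
cv2.imwrite("pics/b.png",cv2.resize(b,None,fx=4.8,fy=4.8,interpolation=cv2.INTER_CUBIC))
E
```

```text
(no output)
```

View pics/a.png

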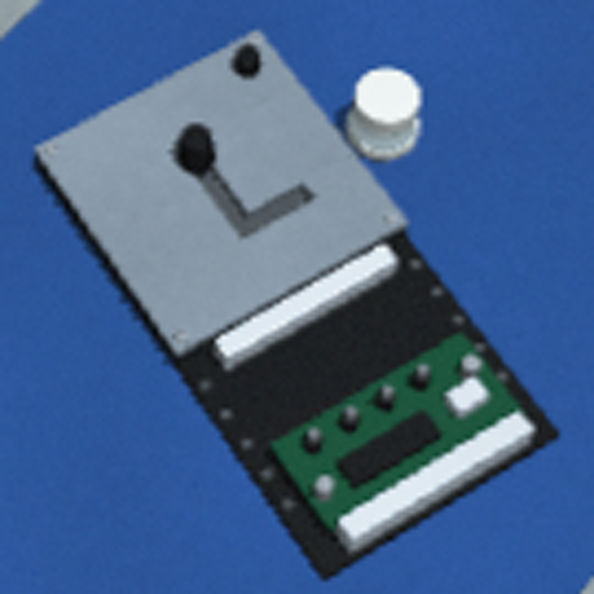

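View pics/b.png

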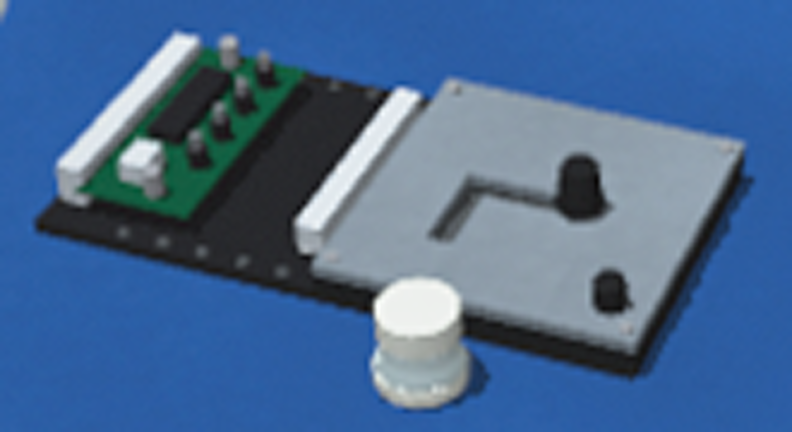

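The crops show the plate corners, the L slot (its short leg runs towards the jar) and the knob near the near end of the long leg. I'll fit the pose to the corner pixels.

```bash
cat > h.py <<'E'
import numpy as np
from cell import *
from scipy.optimize import least_squares
def proj(c,P):
    q=P@np.array(c['R']).T+np.array(c['t']); return np.c_[c['fx']*q[:,0]/q[:,2]+c['cx'],c['fy']*q[:,1]/q[:,2]+c['cy']]
def H(p,L):
    L=np.atleast_2d(L)/1000; c,s=np.cos(p[2]),np.sin(p[2])
    return np.c_[p[0]+c*L[:,0]-s*L[:,1],p[1]+s*L[:,0]+c*L[:,1],L[:,2]]
E
python3 - <<'E'
from h import *
C=np.array([[-100,-80,24],[-100,85,24],[65,85,24],[65,-80,24.]])
a=np.array([[37,150],[260,30],[407,225],[180,355],[196,134]])/4.4+[285,200]
b=np.array([[745,147],[632,352],[313,268],[450,80],[579,163]])/4.8+[195,228]
cs,cd=read_camera("scene"),read_camera("side")
def L(p): return np.vstack([C,[-45+p[3],0,51.5]])
def one(cams):
    f=lambda p:np.concatenate([(proj(c,H(p,L(p)))-u).ravel() for c,u in cams])
    r=least_squares(f,[.55,0,0,10]);return r.x,np.abs(r.fun).max()
for cams in ([(cs,a)],[(cd,b)],[(cs,a),(cd,b)]):
    p,e=one(cams);print(p.round(4),e.round(2))
print("knob",H(p,[-45+p[3],0,38.5]),"corner",H(p,[15,0,24]),"end",H(p,[15,40,24]))
for n,c,uv,z in(("cap",cs,np.array([246,50])/4.4+[285,200],.04),("jar",cs,np.array([388,92])/4.4+[285,200],.045)):
    f=lambda q:(proj(c,np.array([[q[0],q[1],z]]))-uv).ravel()
    q=least_squares(f,[.5,0]).x;d=q-p[:2];cc,s=np.cos(p[2]),np.sin(p[2]);print(n,q,"holder",cc*d[0]+s*d[1],-s*d[0]+cc*d[1])
E
```

```text
[ 0.5548  0.0129 -0.3252  1.8673] 0.65
[ 0.5504  0.015  -0.3333  5.6477] 0.9
[ 0.5523  0.0138 -0.3287  4.0423] 1.27
knob [[0.51348569 0.02706138 0.0385    ]] corner [[0.56644719 0.00899651 0.024     ]] end [[0.57936043 0.04685478 0.024     ]]
cap [0.49538889 0.09994328] holder -0.08161403662152525 0.06313735734612108
jar [0.58390271 0.12828748] holder -0.006989921716061005 0.11853891377688526
```

Emit:
step_arm --pt "1 0.09 -0.08 0.0 0.12" --pt "1 0.13 -0.115 0.0 0.24" --pt "1 0.17 -0.15 0.0 0.36" --pt "1 0.21 -0.185 0.0 0.48" --pt "1 0.25 -0.22 0.0 0.634" --pt "1 0.29 -0.255 0.02 0.634" --pt "1 0.33 -0.29 0.03 0.634" --pt "1 0.37 -0.325 0.04 0.634" --pt "1 0.41 -0.36 0.05 0.634" --pt "1 0.45 -0.4 0.06 0.634" --pt "1 0.47 -0.416 0.076 0.634" --pt "1 0.47 -0.416 0.076 0.634" --pt "1 0.47 -0.416 0.076 0.634" --pt "1 0.47 -0.416 0.076 0.634"

```text
time: 1.95
tool_pos: [0.481, 0.036, 0.1513]
tool_rot: [3.142, -0.001, -0.331]
contact_force: [-0.4, -0.3, -0.2]
opening: 0.0002
grip_force: 0.0
```

```bash
python3 - <<'E'
from h import *
import cv2
s=observe();print({k:np.round(s[k],4) for k in('time','tool_pos','tool_rot','opening','contact_force')})
c=read_camera("wrist");cv2.imwrite("pics/w1.png",c["img"][:,:,::-1]);np.savez("w1.npz",**{k:v for k,v in c.items()})
print(c["T_tool_cam"],c['fx'],c['cx'],c['cy'])
E
```

```text
{'time': np.float64(1.95), 'tool_pos': array([0.481 , 0.036 , 0.1513]), 'tool_rot': array([ 3.1415e+00, -9.0000e-04, -3.3070e-01]), 'opening': np.float64(0.0002), 'contact_force': array([-0.4062, -0.3283, -0.2292])}
[[ 4.83613420e-04 -9.64103481e-01 -2.65526354e-01  7.29150773e-02]
 [ 9.99999435e-01  2.14894829e-04  1.04107291e-03  8.70074790e-05]
 [-9.46641775e-04 -2.65526707e-01  9.64103040e-01 -1.57783772e-01]
 [ 0.00000000e+00  0.00000000e+00  0.00000000e+00  1.00000000e+00]] 385.42721653677245 320.81808113572424 239.70089564850608
```

View pics/w1.png

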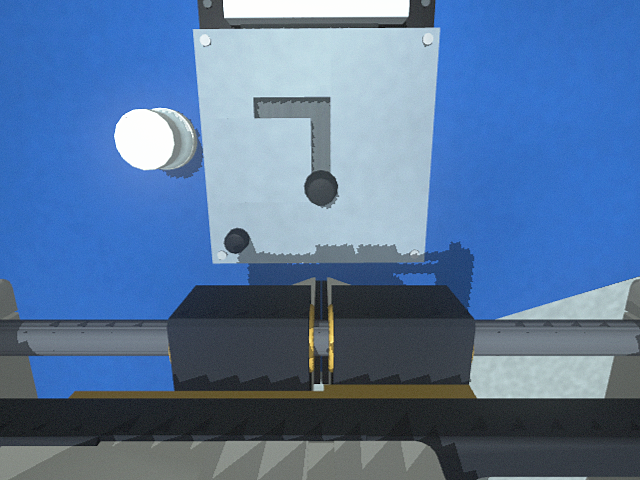

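The wrist view shows the plate corners at (213,263), (425,263), (440,28) and (194,28), the knob top at (321,186), and the cap at (236,240), clear of the path. I'll refit from here.

```bash
python3 - <<'E'
from h import *
from scipy.spatial.transform import Rotation as Ro
d=dict(np.load("w1.npz"));s=observe()
T=np.eye(4);T[:3,:3]=Ro.from_euler('xyz',s['tool_rot']).as_matrix();T[:3,3]=s['tool_pos']
M=np.linalg.inv(T@d['T_tool_cam']);c=dict(fx=d['fx'],fy=d['fy'],cx=d['cx'],cy=d['cy'],R=M[:3,:3],t=M[:3,3])
C=np.array([[-100,-80,24],[-100,85,24],[65,85,24],[65,-80,24.],[15,40,24]])
u=np.array([[425,263],[213,263],[194,28],[440,28],[321,186]])
L=lambda p:np.vstack([C[:4],[-45+p[3],0,51.5]])
r=least_squares(lambda p:(proj(c,H(p,L(p)))-u).ravel(),[.55,0.01,-.3,5]);p=r.x;print(p.round(4),r.fun.round(1))
t=H(p,[[0,0,0]]);dd=s['tool_pos'][:2]-p[:2];cc,ss=np.cos(p[2]),np.sin(p[2])
print("tcp in holder",cc*dd[0]+ss*dd[1],-ss*dd[0]+cc*dd[1],s['tool_rot'][2]-p[2])
E
```

```text
[ 0.5525  0.0108 -0.3272  8.4369] [-0.8 -0.5 -0.3  0.2 -0.5  0.6  1.  -0.2  0.5 -0. ]
tcp in holder -0.0758123447116643 0.0009372862444872038 -0.003546273667995592
```

Emit:
step_arm --pt "1 0 -0.0 0.04 0" --pt "1 0 0.001 0.08 0" --pt "1 0 0.001 0.1 0" --pt "1 0 0.001 0.117 0" --pt "1 0 0.001 0.117 0"

```text
time: 2.62
tool_pos: [0.48, 0.0355, 0.0332]
tool_rot: [3.141, 0.002, -0.33]
contact_force: [-0.1, 0.3, -0.5]
opening: 0.001
grip_force: 0.0
```

Emit:
step_arm --pt "1 0.006 0 0 0" --pt "1 0.012 0 0 0" --pt "1 0.018 0 0 0" --pt "1 0.024 0 0 0" --pt "1 0.03 0 0 0" --pt "1 0.034 0 0 0"

```text
time: 3.38
tool_pos: [0.5133, 0.025, 0.0337]
tool_rot: [3.142, -0.0, -0.329]
contact_force: [-1.2, 0.3, 2.0]
opening: 0.0004
grip_force: 1.2
```

Emit:
step_arm --pt "1 0.006 0 0 0" --pt "1 0.012 0 0 0" --pt "1 0.018 0 0 0" --pt "1 0.023 0 0 0" --pt "1 0.027 0 0 0" --pt "1 0.03 0 0 0" --pt "1 0.032 0 0 0" --pt "1 0.032 0 0 0"

```text
time: 4.38
tool_pos: [0.5434, 0.0147, 0.0337]
tool_rot: [3.141, -0.0, -0.329]
contact_force: [-0.7, 1.0, 0.2]
opening: 0.0005
grip_force: 0.5
```

Emit:
step_arm --pt "1 0.002 0 0 0" --pt "1 0.003 0 0 0" --pt "1 0.003 0 0 0"

```text
time: 4.75
tool_pos: [0.5451, 0.0141, 0.0335]
tool_rot: [3.141, 0.002, -0.329]
contact_force: [-4.7, 2.1, 2.9]
opening: 0.0001
grip_force: 2.6
```

Emit:
step_arm --pt "1 0.001 0 0 0" --pt "1 0.002 0 0 0" --pt "1 0.002 0 0 0"

```text
time: 5.12
tool_pos: [0.5453, 0.014, 0.0333]
tool_rot: [3.141, 0.006, -0.329]
contact_force: [-8.6, 3.8, 6.7]
opening: 0.0007
grip_force: 5.1
```

```bash
python3 - <<'E'
from h import *
import cv2
s=observe();p=[.5525,.0115,-.328];dd=s['tool_pos'][:2]-p[:2];cc,ss=np.cos(p[2]),np.sin(p[2])
print("tcp in holder",cc*dd[0]+ss*dd[1],-ss*dd[0]+cc*dd[1],s['contact_force'])
a=read_camera("scene")["img"][200:335,285:420,::-1];b=read_camera("side")["img"][218:318,195:360,::-1]
a=cv2.resize(a,(400,400),interpolation=2);b=cv2.resize(b,(400,242),interpolation=2)
b=cv2.copyMakeBorder(b,0,158,0,0,0);cv2.imwrite("pics/c.png",np.hstack([a,b]))
E
```

```text
tcp in holder -0.0075724438683297465 3.5207833068083474e-05 [-8.55088159  3.83628888  6.68142575]
```

View pics/c.png

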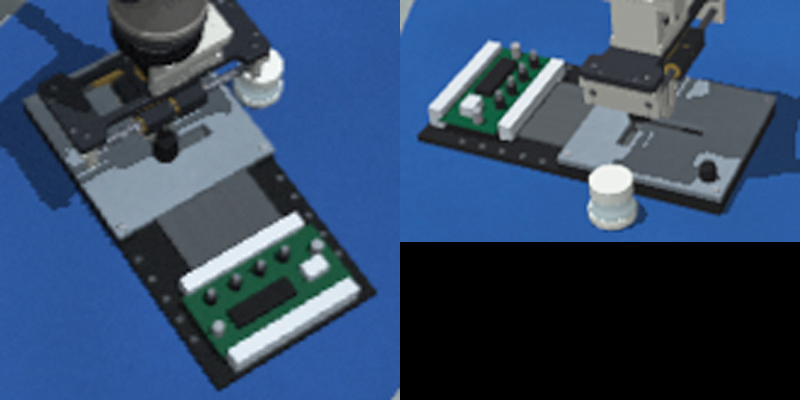

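The jaw is against the board and the knob is at the corner. Next I back off, go round to the knob's right side, and push left.

Emit:
step_arm --pt "1 -0.01 0 0 0" --pt "1 -0.025 0 0 0" --pt "1 -0.025 0.02 0 0" --pt "1 -0.025 0.04 0 0" --pt "1 -0.025 0.05 0 0" --pt "1 -0.01 0.05 0 0" --pt "1 0.01 0.05 0 0" --pt "1 0.021 0.05 0 0" --pt "1 0.021 0.05 0 0"

```text
time: 6.35
tool_pos: [0.552, -0.0411, 0.0335]
tool_rot: [3.142, -0.0, -0.329]
contact_force: [0.8, 0.6, -0.1]
opening: 0.0007
grip_force: 0.0
```

Emit:
step_arm --pt "1 0 -0.006 0 0" --pt "1 0 -0.012 0 0" --pt "1 0 -0.018 0 0" --pt "1 0 -0.024 0 0" --pt "1 0 -0.03 0 0" --pt "1 0 -0.035 0 0" --pt "1 0 -0.035 0 0"

```text
time: 7.22
tool_pos: [0.5631, -0.0074, 0.0337]
tool_rot: [-3.141, -0.0, -0.329]
contact_force: [0.0, -0.4, 0.4]
opening: 0.0004
grip_force: 0.0
```

```bash
cat > w.py <<'E'
from h import *
import cv2
s=observe();p=[.5525,.0115,-.328];dd=s['tool_pos'][:2]-p[:2];cc,ss=np.cos(p[2]),np.sin(p[2])
print("tcp in holder",cc*dd[0]+ss*dd[1],-ss*dd[0]+cc*dd[1],s['contact_force'])
a=read_camera("scene")["img"][200:335,285:420,::-1];b=read_camera("side")["img"][218:318,195:360,::-1]
a=cv2.resize(a,(400,400),interpolation=2);b=cv2.resize(b,(400,242),interpolation=2)
b=cv2.copyMakeBorder(b,0,158,0,0,0);import sys;cv2.imwrite(sys.argv[1],np.hstack([a,b]))
E
python3 w.py pics/d.png
```

```text
tcp in holder 0.016100969888196696 -0.01450205168939993 [ 0.04082585 -0.43067661  0.36619236]
```

View pics/d.png

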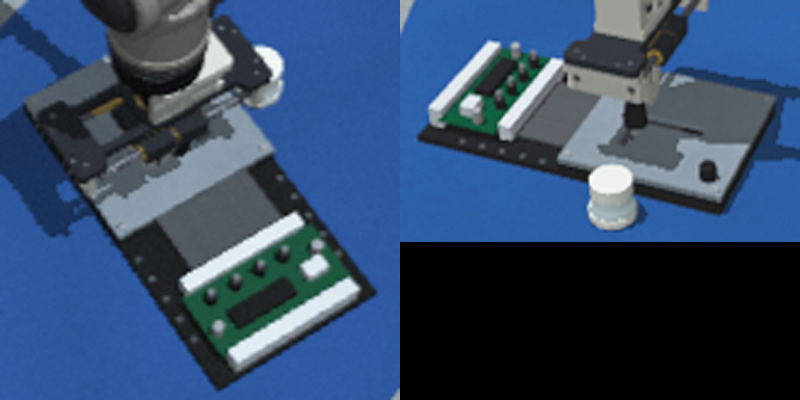

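Emit:
step_arm --pt "1 0 -0.005 0 0" --pt "1 0 -0.01 0 0" --pt "1 0 -0.015 0 0" --pt "1 0 -0.02 0 0" --pt "1 0 -0.022 0 0" --pt "1 0 -0.022 0 0"

```text
time: 8.07
tool_pos: [0.5702, 0.0133, 0.0337]
tool_rot: [-3.141, -0.0, -0.329]
contact_force: [-0.8, 0.3, -0.7]
opening: 0.0004
grip_force: 0.0
```

Emit:
step_arm --pt "1 0 -0.004 0 0" --pt "1 0 -0.008 0 0" --pt "1 0 -0.01 0 0" --pt "1 0 -0.01 0 0"

```text
time: 8.57
tool_pos: [0.5725, 0.0204, 0.0336]
tool_rot: [3.138, 0.001, -0.329]
contact_force: [-3.9, -11.5, 2.0]
opening: 0.0006
grip_force: 6.2
```

Emit:
step_arm --pt "1 0 -0.001 0 0" --pt "1 0 -0.002 0 0" --pt "1 0 -0.002 0 0"

```text
time: 8.95
tool_pos: [0.5726, 0.021, 0.0336]
tool_rot: [3.136, 0.002, -0.329]
contact_force: [-6.1, -17.5, 2.2]
opening: 0.0006
grip_force: 9.3
```

Emit:
step_arm --pt "1 0 0.01 0 0" --pt "1 0 0.03 0 0" --pt "1 0 0.05 0 0" --pt "1 0 0.06 -0.04 0" --pt "1 0 0.06 -0.08 0" --pt "1 0 0.06 -0.12 0" --pt "1 -0.04 0.06 -0.12 0" --pt "1 -0.08 0.06 -0.12 0" --pt "1 -0.1 0.04 -0.12 0" --pt "1 -0.1 0.03 -0.12 0" --pt "1 -0.1 0.03 -0.12 0"

```text
time: 10.32
tool_pos: [0.4705, 0.0281, 0.1539]
tool_rot: [-3.141, -0.001, -0.328]
contact_force: [1.0, -0.6, 1.0]
opening: 0.0002
grip_force: 0.0
```

```bash
python3 - <<'E'
from h import *
import cv2
s=observe();print(s['time'],s['contact_force'])
w=read_camera("wrist")["img"][:,:,::-1];b=read_camera("side")["img"][208:318,195:360,::-1]
w=cv2.resize(w[:300,100:500],(400,300));b=cv2.resize(b,(400,300),interpolation=2)
cv2.imwrite("pics/e.png",np.hstack([w,b]))
E
```

```text
10.325 [ 1.03260029 -0.55385054  1.00444305]
```

View pics/e.png

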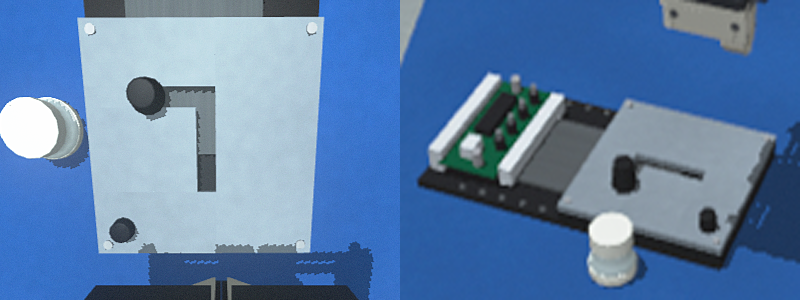

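The knob sits over the closed end of the short leg with the jaw shut on the board. The cap and jar haven't moved, and the hand is clear.

```bash
python3 -c "
from cell import *
print(hand_in())"
```

```text
the job is handed in; nothing more can be done
None
```

I pushed the knob to the corner and then to the hard stop at the end of the short leg, so the jaw is closed on the board and locked. The last picture showed the hand clear and the cap and jar in place. I handed the job in at about 10 s but got no verdict back.

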